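# Stand a slide case up and file it in the row

### The job

One slide case has been left lying flat on the trolley: stand it up on its narrow end, clasp at the top, on the open trolley top and let it go there. Then pick it up again and file it upright, clasp up and square to the tray, on the tray's floor in the gap between the two standing cases. Do not drop it or let it topple, and leave the filed cases standing where they are and the other things undisturbed.

Things in the scene. Friction and masses are not known exactly. Their poses are not given: they have to be found in the camera images.
- case_mid (a point): centre of the slide case that lies flat on the trolley: closed rigid grey plastic box 112 x 66 x 34 mm, about 0.2 kg. x: its long direction, towards the end with the clasp (black tab 24 mm wide, sticking out 5 mm); the -x end is the foot to stand on. y: its width (66 mm). z: its thickness (34 mm), paper label on the +z face, up at the start
- case: the same case; origin at the centre of its underside as it lies, same axes. At the start it lies across in front of the robot, clasp end to the robot's right within 30 degrees. Standing, its centre is 56 mm above what it stands on; it balances until leaned about 17 degrees
- tray_in (a point): centre of the inner floor of the white open filing tray, fixed to the trolley: inside 78 mm along x and 270 mm along y, floor 4 mm above the trolley top, walls 4 mm thick with their top 44 mm above the trolley top. z is up; the row of cases runs along y
- filed_right_mid (a point): centre of the slide case standing in the tray nearer its -y end (to the robot's right); loose, same kind of case, clasp up: x its width (66 mm, across the tray), y its thickness (34 mm, along the tray), z up (112 mm, and the clasp 5 mm more)
- filed_left_mid (a point): the same for the case standing nearer the tray's +y end. The gap between the two filed cases is 110 to 172 mm from face to face
- squeeze_bottle: bystander: loose white bottle, 56 mm diameter, 110 mm high; origin at the centre of its underside
- jar: bystander: loose small jar, 48 mm diameter, 55 mm high, nearer the robot; origin at the centre of its underside
- carton: bystander: loose small cardboard carton lying flat, 75 x 45 x 26 mm; origin at the centre of its underside
- dish: bystander: loose round steel dish, 120 mm diameter, 40 mm high; origin at the centre of its underside
Things that resemble listed ones, but are neither listed nor needed, are in the scene too. Leave any blue or pink look-alike of the part that bears filed_left_mid alone.

How it is judged:
By the outcome, as a careful person would: the job done as asked, in the order asked, and still so for the second after the job is handed in, with the robot touching nothing.
It also fails if it takes over 64 s, if anything falls off the work surface, if the arm or the gripper's body presses on something with over 40 N, if the wrist force passes 120 N, or if a joint passes its speed limit or range.

### The arm

A 6-joint arm with a two-finger parallel gripper is mounted at the origin on the work surface. World frame = base frame: x ahead of the robot, y to its left, z up, the work surface at z = 0. Lengths are in m, angles in rad, forces in N, time in s.
With the tool pointing down it reaches from about 0.35 to 0.875 m from the base axis. Payload 4.2 kg.
Tool frame: the origin (TCP) lies between the finger pads; the fingertips stand ahead of it and the grasp point (between the pads) lies 5 mm behind it (tips_ahead is the z of the fingertips in the tool frame, in m); z points along the fingers, y is the line along which they close (so a half turn about z gives the same grasp; the last joint's range is limited). The gripper opens to 87 mm and grips with 3 to 60 N. Pads are 19 mm wide; open, the fingers measure 117 mm over their backs; the gripper's body (75 mm by 190 mm) begins 51 mm behind the grasp point.
Start: joints at [-0.879, 0.385, 0.008, 0, -1.194, -0.259], TCP at [0.262, -0.567, 0.237] pointing down, gripper open.
Joint ranges: [-3.14, 3.14], [-1.21, 2.06], [-1.07, 1.41], [-3.16, 2.05], [-2.99, -0.16], [-3.1, 3.1]. Speed limits (rad/s): [2.79, 2.79, 3.14, 3.14, 3.14, 3.14].

### API

Orientations are given as a 3x3 rotation matrix whose columns are the frame's x, y, z axes.
In Python, from station import read_state, grab_frame, camera_info, hand_in, tips_ahead gives the robot as it stands.
- The arm moves only by the shell command python3 -m handwheel 'ROWS' [FORCE]. ROWS is JSON, a list of rows, each an object with "claw": the closure in counts, from 0 (fully open) to 255 (shut); "slide": the shift along the tool's x, y, z in cm, a list of three; "rot": the turn, a rotation vector about the tool's x, y, z in rad, a list of three. A call has 1 to 10 rows; each row is the pose to reach, as a shift and turn from the pose commanded when the call began, along the tool's axes at that moment; what a row does not reach only later rows make up. A row lasts 1/12 s, in which the tool goes at most 41.7 mm and 7.16 degrees, less where a joint would pass 70% of its speed; a pose out of reach is approached as far as the arm can. A call with a gripper value outside its range is refused whole. The fingers move at their own pace and stop on an object; FORCE is the grip in N (left out, the last holds). Time passes only in rows, so rows that repeat a pose let the fingers close. It gives the time, the measured TCP pose, the force, the opening and the grip force at its end, in the units of the state.
- read_state(): the state, without advancing time (a new reading comes with each control period).
- grab_frame(name): name is "scene" or "top" or "wrist"; returns the picture (420x560x3 uint8, blue, green, red); there is no depth.
- camera_info(name): a dict with "K" (3x3 intrinsics, pixels), "k1" (the pictures are not rectified: a ray, as slopes to the right and down, at radius r is drawn at 1 + k1 r^2 times it, then the intrinsics apply), "origin" and "orientation" of the camera in the world. Camera axes: x right, y down, z forward; pixel columns grow to the right and rows downward; lengths in m; the calibration is good to about 2 mm. A picture is of the moment at which its call begins: read the wrist's pose just before it. camera_info takes no time and is no camera call; for the wrist camera it gives the pose at the moment of the call.
- hand_in(): hands the job in; it is judged then, once.
The state is a dict: "time_s": time; "joints": joint angles; "qd": joint speeds; "effort": joint torques, N m; "eef_pos": TCP position; "tool_rot": TCP orientation; "force": force on the tool from outside, world axes, zero at the start; "moment": the same for the moment, N m; "gripper_width": finger opening in m; "finger_force": force on a finger pad.
Only numpy, scipy, OpenCV 4.12 (cv2) and the standard library are available. Lean on these libraries where they do the work, as an engineer would, in place of code of your own. Each camera call takes 0.05 s, during which the arm holds its last target. There are 200 camera calls.

## Working session

There is one attempt and no reset: what is moved stays moved. The work goes in short steps, Python scripts to look and compute and a shell command to move; the robot and the scene stay as the last step left them, time stands still between calls to the robot, and variables do not carry over. Pictures are saved under pics/ and viewed, at most 12 in all, crops included, and the job is handed in when it is done.

```bash
ls; mkdir -p pics; cat > h.py <<'E'
import numpy as np, cv2
from station import *
def pix2ray(cam,u,v,ci=None):
    ci=ci or camera_info(cam);K=np.array(ci["K"]);k1=ci["k1"]
    d=np.array([(u-K[0,2])/K[0,0],(v-K[1,2])/K[1,1]]);s=d.copy()
    for _ in range(30): s=d/(1+k1*(s@s))
    R=np.array(ci["orientation"]);return np.array(ci["origin"]),R@np.array([s[0],s[1],1])
def at_z(cam,u,v,z,ci=None):
    o,r=pix2ray(cam,u,v,ci);return o+r*(z-o[2])/r[2]
def proj(cam,p,ci=None):
    ci=ci or camera_info(cam);K=np.array(ci["K"]);k1=ci["k1"]
    c=np.array(ci["orientation"]).T@(np.array(p)-np.array(ci["origin"]));s=c[:2]/c[2];s=s*(1+k1*(s@s))
    return np.array([K[0,0]*s[0]+K[0,2],K[1,1]*s[1]+K[1,2]])
E
python3 - <<'E'
from h import *
np.set_printoptions(precision=4,suppress=True)
print(read_state(),tips_ahead)
for c in("scene","top"):
    print(camera_info(c)); cv2.imwrite(f"pics/{c}0.png",cv2.resize(grab_frame(c),(800,600),interpolation=cv2.INTER_CUBIC))
E
```

```text
pics
{'time_s': 0.0, 'joints': array([-0.8794,  0.3855,  0.0066, -0.0005, -1.194 , -0.2586]), 'qd': array([-0.0009,  0.0007,  0.0004, -0.    ,  0.0011, -0.0002]), 'effort': array([  0.0005, -39.0665,  18.7411,   4.2201,   0.011 ,  -0.0002]), 'eef_pos': array([ 0.2619, -0.5668,  0.2355]), 'tool_rot': array([[-0.9079, -0.4192, -0.001 ],
       [-0.4192,  0.9079,  0.002 ],
       [ 0.0001,  0.0022, -1.    ]]), 'force': array([ 0.0622,  0.037 , -0.1318]), 'moment': array([-0.0084, -0.0014, -0.0218]), 'finger_force': 0.0, 'gripper_width': 0.08723315351960483} 0.014
{'K': array([[439.4125,   0.    , 273.0358],
       [  0.    , 439.4125, 211.5832],
       [  0.    ,   0.    ,   1.    ]]), 'k1': -0.06754234503074165, 'origin': array([ 1.3112, -0.0716,  0.876 ]), 'orientation': array([[ 0.0441,  0.7293, -0.6827],
       [ 0.9989, -0.0196,  0.0437],
       [ 0.0185, -0.6839, -0.7293]])}
{'K': array([[389.2752,   0.    , 275.5632],
       [  0.    , 389.2752, 202.5103],
       [  0.    ,   0.    ,   1.    ]]), 'k1': -0.046801239767233306, 'origin': array([ 0.4139, -0.028 ,  1.0484]), 'orientation': array([[-0.009 , -0.9888,  0.149 ],
       [-0.9999,  0.0068, -0.0153],
       [ 0.0141, -0.1491, -0.9887]])}
```

View pics/scene0.png

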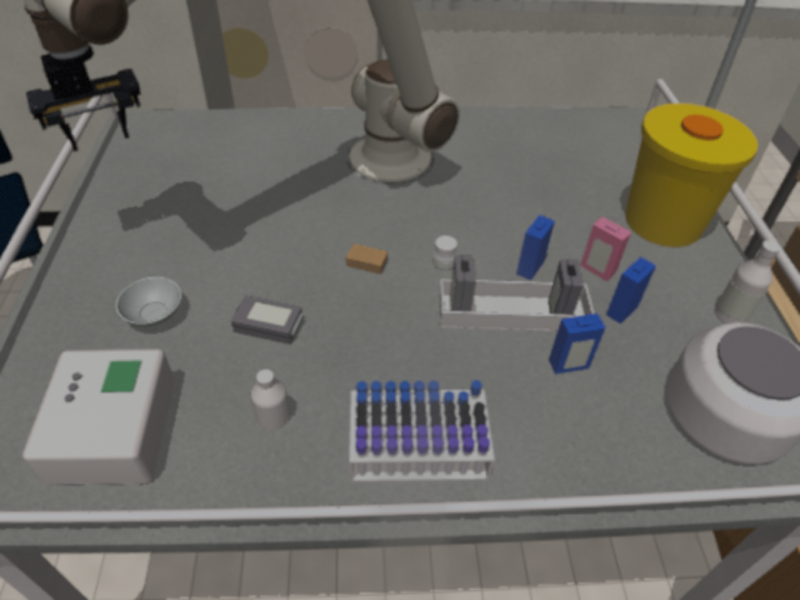

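View pics/top0.png

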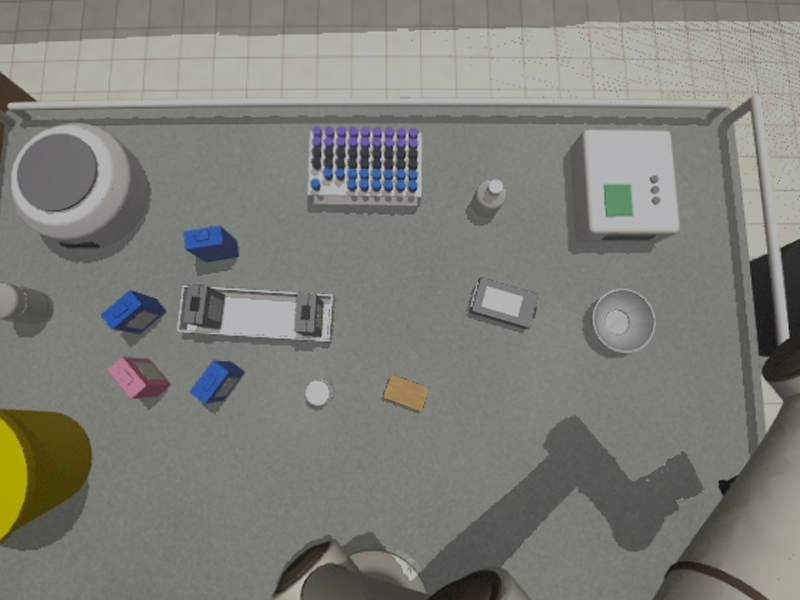

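The scene picture shows the flat grey case at about (267,318), with the tray at (515,305) and grey filed cases at (463,283) and (566,287). The top picture shows the flat case at (504,303) and the tray at (256,313), holding filed cases at (203,306) and (309,313). Candidates for the case to move: grey flat one at top (504,303); the blue ones at (211,243), (134,313) and (217,382) and the pink one at (139,377) are standing look-alikes. The grey flat case is the only one lying down with a label up, so it fits. I'll confirm it with one enlarged crop.

```bash
python3 - <<'E'
from h import *
im=grab_frame("top")
a=im[185:240,320:385]; b=im[190:250,115:245]
a=cv2.resize(a,None,fx=6,fy=6,interpolation=cv2.INTER_CUBIC); b=cv2.resize(b,None,fx=6,fy=6,interpolation=cv2.INTER_CUBIC)
c=np.zeros((700,780,3),np.uint8); c=np.zeros((600,780,3),np.uint8)
c[:240,:390]=a[:240]; c[240:600]=b
cv2.imwrite("pics/crop1.png",c)
E
```

```text
(no output)
```

View pics/crop1.png

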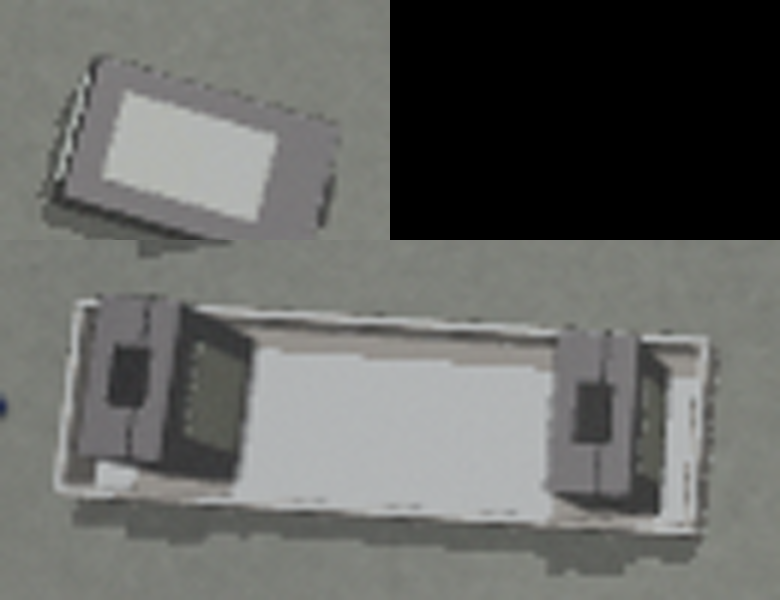

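The crop confirms the grey flat case, label up, with the dark clasp at its right end near (325,200). It also shows the tray rim and the tops of both grey filed cases. Next I'll compute positions.

```bash
python3 - <<'E'
from h import *
np.set_printoptions(precision=4,suppress=True)
ci=camera_info("top")
def A(l,z): return np.array([at_z("top",320+x/6-.4,185+y/6-.4,z,ci) for x,y in l])
def B(l,z): return np.array([at_z("top",115+x/6-.4,190+(y-240)/6-.4,z,ci) for x,y in l])
c=A([(100,58),(340,125),(65,195)],.034); print("case",c,np.linalg.norm(c[1]-c[0]),np.linalg.norm(c[2]-c[0]),"mid",(c[1]+c[2])/2, "yaw",np.degrees(np.arctan2(*(c[1]-c[0])[[1,0]])))
t=B([(78,302),(710,340),(697,532),(57,490)],.044); print("tray",t,t.mean(0)); e=t[0]-t[1]+t[3]-t[2]; print("yaw of y axis",np.degrees(np.arctan2(e[1],e[0])),np.linalg.norm(e)/2,np.linalg.norm(t[0]-t[3]))
for n,l in(("L",[(97,297),(182,302),(157,462),(80,455)]),("R",[(560,335),(638,335),(630,495),(548,490)])):
    f=B(l,.116); print(n,f,f.mean(0))
for n,u,v,z in(("bottle",490,190,.1),("jar",317,393,.055),("carton",406,393,.026),("dish",624,320,.04)): print(n,at_z("top",u*.7,v*.7,z,ci))
E
```

```text
case [[ 0.5878 -0.205   0.034 ]
 [ 0.5571 -0.3106  0.034 ]
 [ 0.527  -0.1876  0.034 ]] 0.1099973944155018 0.06321852626369728 mid [ 0.5421 -0.2491  0.034 ] yaw -106.19779671760088
tray [[0.5748 0.3435 0.044 ]
 [0.5562 0.0675 0.044 ]
 [0.4731 0.0725 0.044 ]
 [0.4928 0.3488 0.044 ]] [0.5242 0.2081 0.044 ]
yaw of y axis 86.02851384982007 0.276788842516218 0.08215364244604287
L [[0.5652 0.3092 0.116 ]
 [0.5629 0.2745 0.116 ]
 [0.4981 0.2819 0.116 ]
 [0.5011 0.3131 0.116 ]] [0.5319 0.2947 0.116 ]
R [[0.5484 0.1211 0.116 ]
 [0.5482 0.0897 0.116 ]
 [0.4837 0.0921 0.116 ]
 [0.486  0.1249 0.116 ]] [0.5166 0.107  0.116 ]
bottle [ 0.7347 -0.216   0.1   ]
jar [0.3802 0.0931 0.055 ]
carton [ 0.3778 -0.0645  0.026 ]
dish [ 0.5057 -0.4681  0.04  ]
```

```bash
cat >> h.py <<'E'
from scipy.spatial.transform import Rotation as Ro
np.set_printoptions(precision=4,suppress=True)
def RT(xyaw,tilt=0):
    "tool x at yaw (deg), pointing down, then turned tilt deg about tool y"
    a=np.radians(xyaw);x=np.array([np.cos(a),np.sin(a),0]);z=np.array([0,0,-1.]);return np.c_[x,np.cross(z,x),z]@Ro.from_euler('y',tilt,degrees=True).as_matrix()
def rel(p,R,grasp=True):
    "rows' slide (cm) and rot to bring the grasp point (or TCP) to p, orientation R"
    s=read_state();R0=s["tool_rot"];p=np.array(p)+(0.005*R[:,2] if grasp else 0)
    print("slide",R0.T@(p-s["eef_pos"])*100,"rot",Ro.from_matrix(R0.T@R).as_rotvec())
E
python3 -c "
from h import *
rel([.5365,-.268,.20],RT(-106.2))"
```

```text
slide [-37.4594  15.6238   4.0953] rot [ 0.0016  0.0006 -0.8554]
```

```bash
python3 -m handwheel '[{"claw":0,"slide":[-37.5,15.6,4.1],"rot":[0,0,-0.855]},{"claw":0,"slide":[-37.5,15.6,4.1],"rot":[0,0,-0.855]},{"claw":0,"slide":[-37.5,15.6,4.1],"rot":[0,0,-0.855]},{"claw":0,"slide":[-37.5,15.6,4.1],"rot":[0,0,-0.855]},{"claw":0,"slide":[-37.5,15.6,4.1],"rot":[0,0,-0.855]},{"claw":0,"slide":[-37.5,15.6,4.1],"rot":[0,0,-0.855]},{"claw":0,"slide":[-37.5,15.6,4.1],"rot":[0,0,-0.855]},{"claw":0,"slide":[-37.5,15.6,4.1],"rot":[0,0,-0.855]},{"claw":0,"slide":[-37.5,15.6,4.1],"rot":[0,0,-0.855]},{"claw":0,"slide":[-37.5,15.6,4.1],"rot":[0,0,-0.855]}]' 25
python3 - <<'E'
from h import *
s=read_state();print(s["joints"],s["eef_pos"],s["tool_rot"])
ci=camera_info("wrist");print(ci)
cv2.imwrite("pics/w1.png",grab_frame("wrist")); rel([.5365,-.268,.20],RT(-106.2))
E
```

```text
time_s: 0.98
eef_pos: [0.5386, -0.266, 0.195]
tool_rot: [[-0.278, -0.961, -0.0], [-0.961, 0.278, 0.0], [-0.0, 0.0, -1.0]]
force: [0.0, -1.8, 0.7]
gripper_width: 0.0868
finger_force: 0.0
[-0.1896  0.3754 -0.1151 -0.0003 -1.0808 -0.0918] [ 0.5386 -0.266   0.195 ] [[-0.2779 -0.9606 -0.0003]
 [-0.9606  0.2779  0.0004]
 [-0.0002  0.0004 -1.    ]]
{'K': array([[358.2921,   0.    , 280.3651],
       [  0.    , 358.2921, 213.7966],
       [  0.    ,   0.    ,   1.    ]]), 'k1': -0.013313609908626923, 'origin': array([ 0.5183, -0.3343,  0.3432]), 'orientation': array([[-0.9608,  0.2676,  0.0724],
       [ 0.2772,  0.9273,  0.2515],
       [ 0.0002,  0.2617, -0.9652]])}
slide [ 0.6237  0.3782 -0.0919] rot [-0.0007  0.001   0.0052]
```

View pics/w1.png

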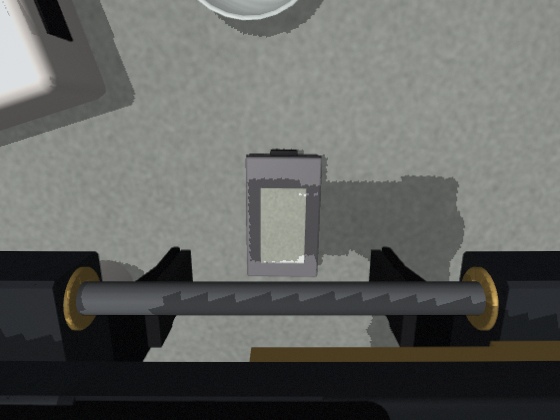

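The wrist picture shows the case with its clasp at (284,152) and label up. Its top-face corners are near (247,157), (321,156), (317,276) and (248,276).

```bash
python3 - <<'E'
from h import *
ci=camera_info("wrist")
c=np.array([at_z("wrist",u,v,.034,ci) for u,v in((247,157),(321,156),(317,276),(248,276))])
m=c.mean(0);e=c[0]+c[1]-c[2]-c[3];y=np.degrees(np.arctan2(e[1],e[0]))
print(m,np.linalg.norm(e)/2,np.linalg.norm(c[0]-c[1]),np.linalg.norm(c[2]-c[3]),y)
ex=e/np.linalg.norm(e)
g=m+.02*ex; g[2]=.022
R=RT(y,-25)
rel(g-.07*R[:,2],R); rel(g,R)
E
```

```text
[ 0.5437 -0.2456  0.034 ] 0.11111036576239156 0.06325328821334834 0.06459828922830367 -106.4268005967156
slide [ 3.033   0.3528 11.3146] rot [ 0.0013 -0.4353  0.0092]
slide [ 0.0814  0.3301 17.6618] rot [ 0.0013 -0.4353  0.0092]
```

```bash
python3 -m handwheel '[{"claw":0,"slide":[3.0,0.35,10.8],"rot":[0,-0.435,0.009]},{"claw":0,"slide":[3.0,0.35,10.8],"rot":[0,-0.435,0.009]},{"claw":0,"slide":[3.0,0.35,10.8],"rot":[0,-0.435,0.009]},{"claw":0,"slide":[3.0,0.35,10.8],"rot":[0,-0.435,0.009]},{"claw":0,"slide":[2.3,0.35,12.4],"rot":[0,-0.435,0.009]},{"claw":0,"slide":[1.6,0.35,14.0],"rot":[0,-0.435,0.009]},{"claw":0,"slide":[0.8,0.35,15.6],"rot":[0,-0.435,0.009]},{"claw":0,"slide":[0.1,0.35,17.2],"rot":[0,-0.435,0.009]},{"claw":0,"slide":[0.1,0.35,17.2],"rot":[0,-0.435,0.009]}]'
python3 - <<'E'
from h import *
s=read_state();print(s["joints"],s["force"])
m=np.array([ 0.5437,-0.2456,0]);a=np.radians(-106.4);g=m+.02*np.array([np.cos(a),np.sin(a),0]);g[2]=.027
rel(g,RT(-106.4,-25))
E
```

```text
time_s: 1.78
eef_pos: [0.5315, -0.2663, 0.0199]
tool_rot: [[-0.264, -0.958, 0.114], [-0.866, 0.288, 0.408], [-0.424, 0.009, -0.906]]
force: [-0.7, 0.2, -0.5]
gripper_width: 0.087
finger_force: 0.0
[-0.4357  0.6419 -0.0458 -0.512  -1.0222  0.4436] [-0.6773  0.2404 -0.5275]
slide [-0.5997 -0.5822 -0.0062] rot [ 0.0062  0.0011 -0.009 ]
```

```bash
python3 -m handwheel '[{"claw":0,"slide":[-0.6,-0.6,0],"rot":[0.006,0,-0.009]},{"claw":0,"slide":[-0.6,-0.6,0],"rot":[0.006,0,-0.009]},{"claw":0,"slide":[-0.6,-0.6,0],"rot":[0.006,0,-0.009]}]'
python3 - <<'E'
from h import *
m=np.array([ 0.5437,-0.2456,0]);a=np.radians(-106.4);g=m+.02*np.array([np.cos(a),np.sin(a),0]);g[2]=.027
rel(g,RT(-106.4,-25))
E
```

```text
time_s: 2.03
eef_pos: [0.5421, -0.2655, 0.0276]
tool_rot: [[-0.251, -0.96, 0.128], [-0.872, 0.281, 0.401], [-0.421, -0.011, -0.907]]
force: [0.6, -1.0, 0.2]
gripper_width: 0.0869
finger_force: 0.0
slide [0.0637 0.4106 0.5345] rot [-0.0092 -0.0022  0.0053]
```

```bash
python3 -m handwheel '[{"claw":0,"slide":[0,0,0],"rot":[0,0,0]},{"claw":0,"slide":[0,0,0],"rot":[0,0,0]},{"claw":0,"slide":[0,0,0],"rot":[0,0,0]}]'
python3 - <<'E'
from h import *
m=np.array([ 0.5437,-0.2456,0]);a=np.radians(-106.4);g=m+.02*np.array([np.cos(a),np.sin(a),0]);g[2]=.027
rel(g,RT(-106.4,-25))
E
```

```text
time_s: 2.28
eef_pos: [0.5409, -0.2652, 0.0267]
tool_rot: [[-0.253, -0.959, 0.126], [-0.871, 0.282, 0.402], [-0.421, -0.008, -0.907]]
force: [0.8, 0.5, 0.4]
gripper_width: 0.0867
finger_force: 0.0
slide [0.0201 0.2913 0.4556] rot [-0.0076 -0.0015  0.0034]
```

```bash
python3 -m handwheel '[{"claw":0,"slide":[0,0.2,0.4],"rot":[0,0,0]},{"claw":0,"slide":[0,0.2,0.4],"rot":[0,0,0]},{"claw":255,"slide":[0,0.2,0.4],"rot":[0,0,0]},{"claw":255,"slide":[0,0.2,0.4],"rot":[0,0,0]},{"claw":255,"slide":[0,0.2,0.4],"rot":[0,0,0]},{"claw":255,"slide":[0,0.2,0.4],"rot":[0,0,0]},{"claw":255,"slide":[0,0.2,0.4],"rot":[0,0,0]},{"claw":255,"slide":[0,0.2,0.4],"rot":[0,0,0]}]' 30
python3 - <<'E'
from h import *
m=np.array([ 0.5437,-0.2456,0]);a=np.radians(-106.4);g=m+.02*np.array([np.cos(a),np.sin(a),0]);g[2]=.027
rel(g,RT(-106.4,-25))
# lift 0.10 m, and then stand: grasp point to (0.55,-0.22,0.2), tilt 65
R0=read_state()["tool_rot"]; print("up 12cm",R0.T@[0,0,12])
E
```

```text
time_s: 2.95
eef_pos: [0.5391, -0.2627, 0.0224]
tool_rot: [[-0.253, -0.959, 0.125], [-0.871, 0.282, 0.403], [-0.421, -0.007, -0.907]]
force: [0.5, -0.1, 0.6]
gripper_width: 0.0657
finger_force: 30.0
slide [ 0.0121  0.0456 -0.0158] rot [-0.0059 -0.0012  0.0031]
up 12cm [ -5.0578  -0.08   -10.8817]
```

```bash
python3 -m handwheel '[{"claw":255,"slide":[-1.5,0,-3.5],"rot":[0,0,0]},{"claw":255,"slide":[-3.5,-0.1,-7.5],"rot":[0,0,0]},{"claw":255,"slide":[-5.0,-0.1,-10.9],"rot":[0,0.1,0]},{"claw":255,"slide":[-5.0,-0.1,-10.9],"rot":[0,0.2,0]},{"claw":255,"slide":[-5.0,-0.1,-10.9],"rot":[0,0.3,0]},{"claw":255,"slide":[-5.0,-0.1,-10.9],"rot":[0,0.4,0]},{"claw":255,"slide":[-5.0,-0.1,-10.9],"rot":[0,0.5,0]},{"claw":255,"slide":[-5.0,-0.1,-10.9],"rot":[0,0.6,0]},{"claw":255,"slide":[-5.0,-0.1,-10.9],"rot":[0,0.7,0]},{"claw":255,"slide":[-5.0,-0.1,-10.9],"rot":[0,0.8,0]}]'
python3 - <<'E'
from h import *
print(read_state()["joints"])
rel([.54,-.23,.2],RT(-106.4,65))
E
```

```text
time_s: 3.78
eef_pos: [0.5396, -0.2626, 0.1426]
tool_rot: [[-0.265, -0.96, -0.093], [-0.894, 0.281, -0.348], [0.361, -0.009, -0.933]]
force: [-1.0, -1.1, -2.4]
gripper_width: 0.066
finger_force: 30.0
[-0.0318  0.4234 -0.3997  0.468  -0.8919 -0.5781]
slide [-0.505   0.8308 -6.1336] rot [-0.0075  0.7656 -0.0052]
```

```bash
python3 -m handwheel '[{"claw":255,"slide":[-0.5,0.8,-6.1],"rot":[0,0.1,0]},{"claw":255,"slide":[-0.5,0.8,-6.1],"rot":[0,0.2,0]},{"claw":255,"slide":[-0.5,0.8,-6.1],"rot":[-0.005,0.3,-0.005]},{"claw":255,"slide":[-0.5,0.8,-6.1],"rot":[-0.005,0.4,-0.005]},{"claw":255,"slide":[-0.5,0.8,-6.1],"rot":[-0.005,0.5,-0.005]},{"claw":255,"slide":[-0.5,0.8,-6.1],"rot":[-0.007,0.6,-0.005]},{"claw":255,"slide":[-0.5,0.8,-6.1],"rot":[-0.007,0.7,-0.005]},{"claw":255,"slide":[-0.5,0.8,-6.1],"rot":[-0.007,0.766,-0.005]},{"claw":255,"slide":[-0.5,0.8,-6.1],"rot":[-0.007,0.766,-0.005]},{"claw":255,"slide":[-0.5,0.8,-6.1],"rot":[-0.007,0.766,-0.005]}]'
python3 - <<'E'
from h import *
print(read_state()["joints"])
rel([.54,-.23,.2],RT(-106.4,65))
cv2.imwrite("pics/scene2.png",cv2.resize(grab_frame("scene"),(800,600)))
E
```

```text
time_s: 4.62
eef_pos: [0.5388, -0.2353, 0.1961]
tool_rot: [[-0.118, -0.959, -0.257], [-0.411, 0.283, -0.867], [0.904, 0.003, -0.427]]
force: [0.5, -0.3, -2.5]
gripper_width: 0.0657
finger_force: 30.0
[ 0.1773  0.5609 -0.5446  0.9692 -1.3696 -1.1457]
slide [ 0.119   0.0335 -0.1602] rot [0.0018 0.0054 0.0025]
```

View pics/scene2.png

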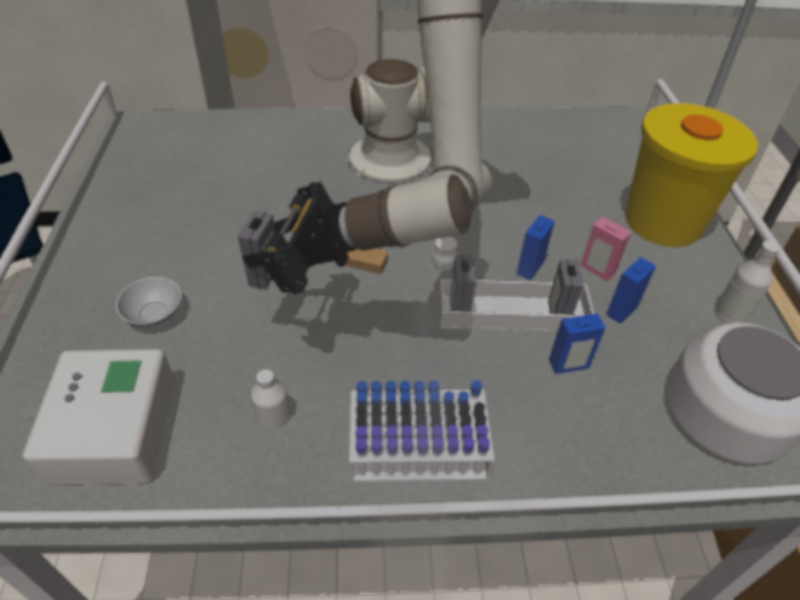

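The scene picture shows the case held upright at (255,248), clasp on top. The forearm is well above the jar and tray. Next I'll lower it to the open top at about (0.54,-0.26).

```bash
python3 - <<'E'
from h import *
for z in(.10,.079): rel([.54,-.26,z],RT(-106.4,65))
E
```

```text
slide [-7.7799 -0.809   6.7457] rot [0.0015 0.006  0.0005]
slide [-9.6778 -0.8113  7.6446] rot [0.0015 0.006  0.0005]
```

```bash
python3 -m handwheel '[{"claw":255,"slide":[-2.6,-0.3,2.2],"rot":[0.0015,0.006,0.0005]},{"claw":255,"slide":[-5.2,-0.6,4.5],"rot":[0.0015,0.006,0.0005]},{"claw":255,"slide":[-7.8,-0.8,6.75],"rot":[0.0015,0.006,0.0005]},{"claw":255,"slide":[-8.8,-0.8,7.2],"rot":[0.0015,0.006,0.0005]},{"claw":255,"slide":[-9.5,-0.8,7.55],"rot":[0.0015,0.006,0.0005]},{"claw":255,"slide":[-9.5,-0.8,7.55],"rot":[0.0015,0.006,0.0005]},{"claw":255,"slide":[-9.5,-0.8,7.55],"rot":[0.0015,0.006,0.0005]},{"claw":255,"slide":[-9.5,-0.8,7.55],"rot":[0.0015,0.006,0.0005]}]'
python3 - <<'E'
from h import *
s=read_state();print(s["joints"],"grasp",s["eef_pos"]-.005*s["tool_rot"][:,2],s["force"])
rel([.54,-.26,.076],RT(-106.4,65))
E
```

```text
time_s: 5.33
eef_pos: [0.5396, -0.2641, 0.0812]
tool_rot: [[-0.122, -0.96, -0.254], [-0.403, 0.281, -0.871], [0.907, -0.004, -0.421]]
force: [0.9, -0.2, -2.0]
gripper_width: 0.0659
finger_force: 30.0
[ 0.1033  0.7265 -0.6153  1.0987 -1.2317 -1.35  ] grasp [ 0.5409 -0.2597  0.0833] [ 0.8866 -0.1634 -1.969 ]
slide [-0.6402  0.083   0.3531] rot [-0.0024 -0.0015 -0.0029]
```

```bash
python3 -m handwheel '[{"claw":255,"slide":[-0.27,0,0.13],"rot":[0,0,0]},{"claw":255,"slide":[-0.45,0,0.21],"rot":[0,0,0]},{"claw":255,"slide":[-0.45,0,0.21],"rot":[0,0,0]},{"claw":255,"slide":[-0.45,0,0.21],"rot":[0,0,0]}]'; python3 -m handwheel '[{"claw":255,"slide":[-0.09,0,0.04],"rot":[0,0,0]},{"claw":255,"slide":[-0.09,0,0.04],"rot":[0,0,0]},{"claw":255,"slide":[-0.09,0,0.04],"rot":[0,0,0]}]'; python3 -m handwheel '[{"claw":255,"slide":[-0.09,0,0.04],"rot":[0,0,0]},{"claw":255,"slide":[-0.09,0,0.04],"rot":[0,0,0]},{"claw":255,"slide":[-0.09,0,0.04],"rot":[0,0,0]}]'
```

```text
time_s: 5.67
eef_pos: [0.5385, -0.2644, 0.0746]
tool_rot: [[-0.119, -0.959, -0.256], [-0.403, 0.282, -0.871], [0.907, -0.0, -0.42]]
force: [0.5, 0.7, -1.4]
gripper_width: 0.0659
finger_force: 30.0
time_s: 5.92
eef_pos: [0.5384, -0.2646, 0.0734]
tool_rot: [[-0.119, -0.959, -0.256], [-0.403, 0.282, -0.871], [0.907, 0.0, -0.42]]
force: [0.6, 0.0, -2.4]
gripper_width: 0.0658
finger_force: 30.0
time_s: 6.17
eef_pos: [0.5384, -0.2646, 0.0724]
tool_rot: [[-0.118, -0.959, -0.256], [-0.403, 0.282, -0.871], [0.907, 0.0, -0.42]]
force: [-0.1, -0.3, -2.4]
gripper_width: 0.0656
finger_force: 30.0
```

```bash
for i in 1; do python3 -m handwheel '[{"claw":255,"slide":[-0.09,0,0.04],"rot":[0,0,0]},{"claw":255,"slide":[-0.09,0,0.04],"rot":[0,0,0]},{"claw":255,"slide":[-0.09,0,0.04],"rot":[0,0,0]}]'; done | grep -E "eef|force:"; python3 -m handwheel '[{"claw":255,"slide":[-0.09,0,0.04],"rot":[0,0,0]},{"claw":255,"slide":[-0.09,0,0.04],"rot":[0,0,0]},{"claw":255,"slide":[-0.09,0,0.04],"rot":[0,0,0]}]' | grep -E "eef|force:"; python3 - <<'E'
from h import *
im=grab_frame("scene")
cv2.imwrite("pics/s3.png",cv2.resize(im[130:260,130:290],None,fx=5,fy=4.6,interpolation=cv2.INTER_CUBIC)[:600,:800])
E
```

```text
eef_pos: [0.5384, -0.2646, 0.0714]
force: [-0.6, 0.4, -1.6]
finger_force: 30.0
eef_pos: [0.5385, -0.2646, 0.071]
force: [0.0, 0.1, 0.3]
finger_force: 30.0
```

View pics/s3.png

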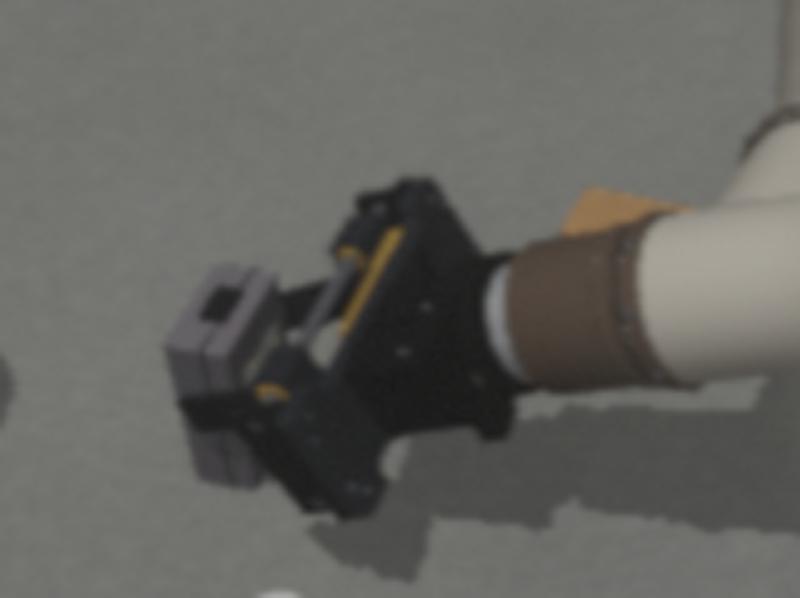

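The crop shows the case standing at about (220,380), clasp on top, with its foot at the surface near (225,480). The force says contact has just begun. I'll press lightly, then open slowly.

```bash
python3 -m handwheel '[{"claw":255,"slide":[-0.05,0,0.025],"rot":[0,0,0]},{"claw":255,"slide":[-0.05,0,0.025],"rot":[0,0,0]},{"claw":255,"slide":[-0.05,0,0.025],"rot":[0,0,0]}]' | grep -E "eef|force:"; python3 -m handwheel '[{"claw":255,"slide":[0,0,0],"rot":[0,0,0]},{"claw":255,"slide":[0,0,0],"rot":[0,0,0]}]' 8| grep -E "eef|force:|width"; python3 -m handwheel '[{"claw":255,"slide":[0,0,0],"rot":[0,0,0]},{"claw":255,"slide":[0,0,0],"rot":[0,0,0]}]' 3| grep -E "eef|force:|width"; python3 -m handwheel '[{"claw":50,"slide":[0,0,0],"rot":[0,0,0]},{"claw":40,"slide":[0,0,0],"rot":[0,0,0]},{"claw":20,"slide":[0,0,0],"rot":[0,0,0]},{"claw":0,"slide":[0,0,0],"rot":[0,0,0]},{"claw":0,"slide":[0,0,0],"rot":[0,0,0]},{"claw":0,"slide":[0,0,0],"rot":[0,0,0]}]'| grep -E "time|eef|force:|width"
```

```text
eef_pos: [0.5384, -0.2647, 0.0709]
force: [-1.2, 2.4, 5.2]
finger_force: 30.0
eef_pos: [0.5385, -0.2647, 0.0709]
force: [-1.4, 1.7, 5.2]
gripper_width: 0.066
finger_force: 8.0
eef_pos: [0.5384, -0.2647, 0.0702]
force: [-0.2, 0.6, 3.7]
gripper_width: 0.0664
finger_force: 3.0
time_s: 7.8
eef_pos: [0.5384, -0.2645, 0.0696]
force: [-0.1, -0.2, 0.5]
gripper_width: 0.0857
finger_force: 0.0
```

```bash
python3 -m handwheel '[{"claw":0,"slide":[0,0,-1],"rot":[0,0,0]},{"claw":0,"slide":[0,0,-2.5],"rot":[0,0,0]},{"claw":0,"slide":[0,0,-4.5],"rot":[0,0,0]},{"claw":0,"slide":[0,0,-6.5],"rot":[0,0,0]},{"claw":0,"slide":[0,0,-7.5],"rot":[0,0,0]},{"claw":0,"slide":[3,0,-8.5],"rot":[0,0,0]},{"claw":0,"slide":[6,0,-10],"rot":[0,0,0]},{"claw":0,"slide":[9,0,-11.5],"rot":[0,0,0]},{"claw":0,"slide":[12,0,-13],"rot":[0,0,0]},{"claw":0,"slide":[12,0,-13],"rot":[0,0,0]}]'
python3 - <<'E'
from h import *
print(read_state()["joints"])
im=grab_frame("scene")
cv2.imwrite("pics/s4.png",cv2.resize(im[130:260,130:290],None,fx=5,fy=4.6,interpolation=cv2.INTER_CUBIC)[:600,:800])
rel([.55,-.23,.26],RT(-106.4,0))
E
```

```text
time_s: 8.63
eef_pos: [0.5594, -0.1989, 0.2397]
tool_rot: [[-0.128, -0.96, -0.25], [-0.404, 0.281, -0.871], [0.906, -0.011, -0.424]]
force: [0.7, -0.4, -0.5]
gripper_width: 0.0872
finger_force: 0.0
[ 0.2431  0.538  -0.4481  0.9092 -1.4669 -1.081 ]
slide [ 3.0174 -0.0677  2.124 ] rot [-0.0067 -1.1333 -0.0031]
```

View pics/s4.png

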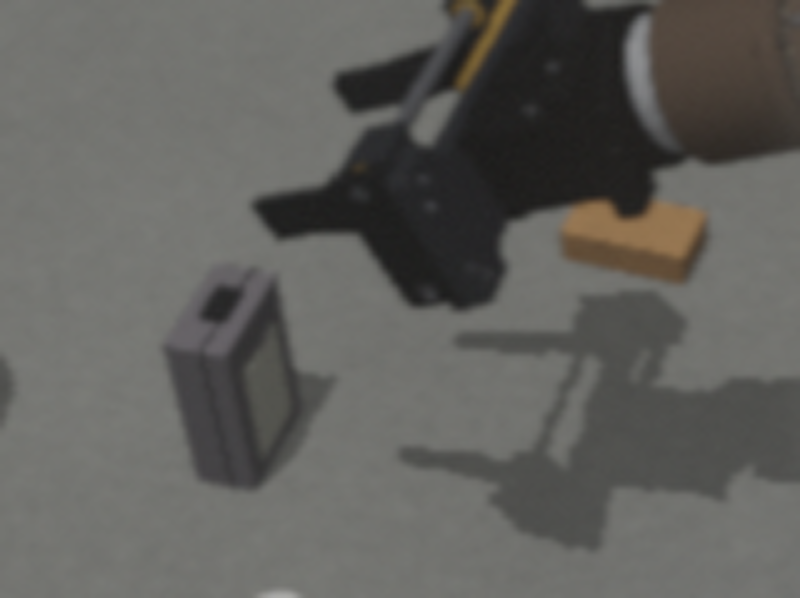

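The crop shows the case standing free with its clasp on top. Its top-face corners are near (165,345), (222,265), (278,280) and (216,357), and the gripper is clear.

```bash
python3 - <<'E'
from h import *
c=np.array([at_z("scene",130+x/5-.4,130+y/4.6-.4,.112) for x,y in((165,345),(222,265),(278,280),(216,357))]);m=c.mean(0)
print(c,m,[np.linalg.norm(c[i]-c[i-1]) for i in range(4)]); e=c[1]-c[0]+c[2]-c[3];print(np.degrees(np.arctan2(e[1],e[0])))
rel([.537,-.265,.24],RT(-16.4,0))
E
```

```text
[[ 0.5659 -0.2915  0.112 ]
 [ 0.5057 -0.2706  0.112 ]
 [ 0.5182 -0.2414  0.112 ]
 [ 0.5753 -0.2658  0.112 ]] [ 0.5413 -0.2673  0.112 ] [np.float64(0.02731908019607797), np.float64(0.06369063606147257), np.float64(0.03179679192905809), np.float64(0.06205724715536213)]
158.86925261226517
slide [2.7853 0.2085 6.3442] rot [ 0.8764 -0.8868 -1.388 ]
```

```bash
python3 -m handwheel '[{"claw":0,"slide":[0.5,0,1],"rot":[0.105,-0.106,-0.167]},{"claw":0,"slide":[0.9,0,2],"rot":[0.158,-0.16,-0.25]},{"claw":0,"slide":[1.3,0.1,3],"rot":[0.21,-0.213,-0.333]},{"claw":0,"slide":[1.7,0.1,4],"rot":[0.263,-0.266,-0.416]},{"claw":0,"slide":[2.1,0.2,5],"rot":[0.316,-0.319,-0.5]},{"claw":0,"slide":[2.8,0.2,6.3],"rot":[0.368,-0.372,-0.583]},{"claw":0,"slide":[2.8,0.2,6.3],"rot":[0.421,-0.426,-0.666]},{"claw":0,"slide":[2.8,0.2,6.3],"rot":[0.473,-0.479,-0.75]},{"claw":0,"slide":[2.8,0.2,6.3],"rot":[0.526,-0.532,-0.833]},{"claw":0,"slide":[2.8,0.2,6.3],"rot":[0.578,-0.585,-0.916]}]'
python3 -c "
from h import *
print(read_state()['joints'])
rel([.539,-.268,.24],RT(-16.4,0))"
```

```text
time_s: 9.52
eef_pos: [0.5346, -0.2656, 0.2314]
tool_rot: [[0.687, -0.721, 0.096], [-0.631, -0.657, -0.413], [0.361, 0.223, -0.906]]
force: [-0.8, -0.4, 0.2]
gripper_width: 0.0872
finger_force: 0.0
[-0.0244  0.2411 -0.4845  0.5949 -0.8225  0.4003]
slide [ 0.5844 -0.081  -0.1822] rot [ 0.319  -0.3069 -0.4942]
```

```bash
python3 -m handwheel '[{"claw":0,"slide":[0.6,-0.1,-0.2],"rot":[0.06,-0.06,-0.1]},{"claw":0,"slide":[0.6,-0.1,-0.2],"rot":[0.12,-0.12,-0.19]},{"claw":0,"slide":[0.6,-0.1,-0.2],"rot":[0.18,-0.18,-0.28]},{"claw":0,"slide":[0.6,-0.1,-0.2],"rot":[0.24,-0.24,-0.38]},{"claw":0,"slide":[0.6,-0.1,-0.2],"rot":[0.319,-0.307,-0.494]},{"claw":0,"slide":[0.6,-0.1,-0.2],"rot":[0.319,-0.307,-0.494]},{"claw":0,"slide":[0.6,-0.1,-0.2],"rot":[0.319,-0.307,-0.494]},{"claw":0,"slide":[0.6,-0.1,-0.2],"rot":[0.319,-0.307,-0.494]}]'
python3 - <<'E'
from h import *
print(read_state()['joints'])
rel([.539,-.268,.24],RT(-16.4,0))
ci=camera_info("wrist")
im=grab_frame("wrist")
print(ci["origin"],proj("wrist",[.539,-.268,.112],ci))
a=np.radians(-16.4);w=np.array([np.cos(a),np.sin(a),0])*.033;t=np.array([-np.sin(a),np.cos(a),0])*.017
for i,j in((1,1),(1,-1),(-1,-1),(-1,1)):
    print(proj("wrist",np.array([.539,-.268,.112])+i*w+j*t,ci))
cv2.imwrite("pics/w5.png",im)
E
```

```text
time_s: 10.18
eef_pos: [0.5404, -0.2687, 0.2347]
tool_rot: [[0.957, -0.29, 0.001], [-0.29, -0.957, -0.004], [0.002, 0.003, -1.0]]
force: [0.2, 0.5, -0.4]
gripper_width: 0.0868
finger_force: 0.0
[-0.1916  0.3481 -0.054   0.004  -1.1668  1.4668]
slide [-0.1516 -0.0233 -0.0325] rot [ 0.0034 -0.0022 -0.0077]
[ 0.608  -0.2885  0.3831] [279.5882 212.9029]
[256.8597 171.0542]
[301.6498 170.7168]
[300.9701 252.272 ]
[258.8274 252.6023]
```

View pics/w5.png

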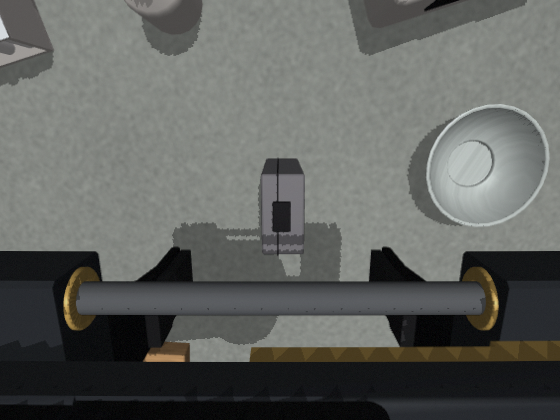

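The wrist picture shows the standing case's top face with corners at (261,174), (304,174), (304,254) and (262,254), and its clasp at (281,216). It's square to the tool and nearly centred.

```bash
python3 - <<'E'
from h import *
ci=camera_info("wrist")
c=np.array([at_z("wrist",u,v,.112,ci) for u,v in((261,174),(304,174),(304,254),(262,254))]);m=c.mean(0)
e=c[0]+c[1]-c[2]-c[3];print(m,np.degrees(np.arctan2(e[1],e[0])),np.linalg.norm(e)/2,np.linalg.norm(c[0]-c[1]))
m[2]=.083; rel(m,RT(-16.4,0)); m[2]=.14; rel(m,RT(-16.4,0))
E
```

```text
[ 0.5359 -0.2693  0.112 ] -16.28908267752445 0.06498467804317298 0.03271477508461774
slide [-0.3714  0.1731 15.6704] rot [ 0.0038 -0.0016 -0.0065]
slide [-0.3619  0.195   9.9705] rot [ 0.0038 -0.0016 -0.0065]
```

```bash
python3 -m handwheel '[{"claw":0,"slide":[-0.35,0.2,3],"rot":[0.004,0,-0.006]},{"claw":0,"slide":[-0.35,0.2,6],"rot":[0.004,0,-0.006]},{"claw":0,"slide":[-0.35,0.2,9],"rot":[0.004,0,-0.006]},{"claw":0,"slide":[-0.35,0.2,11],"rot":[0.004,0,-0.006]},{"claw":0,"slide":[-0.35,0.2,13],"rot":[0.004,0,-0.006]},{"claw":0,"slide":[-0.35,0.2,14.5],"rot":[0.004,0,-0.006]},{"claw":0,"slide":[-0.35,0.2,15.6],"rot":[0.004,0,-0.006]},{"claw":0,"slide":[-0.35,0.2,15.6],"rot":[0.004,0,-0.006]},{"claw":0,"slide":[-0.35,0.2,15.6],"rot":[0.004,0,-0.006]}]'
python3 -c "
from h import *
rel([.5359,-.2693,.083],RT(-16.4,0))"
```

```text
time_s: 10.98
eef_pos: [0.5366, -0.269, 0.0799]
tool_rot: [[0.96, -0.28, 0.003], [-0.28, -0.96, -0.0], [0.003, -0.0, -1.0]]
force: [0.6, 0.1, -0.3]
gripper_width: 0.0871
finger_force: 0.0
slide [-0.0592  0.0477  0.1915] rot [-0.0005 -0.0026  0.0028]
```

```bash
python3 -m handwheel '[{"claw":60,"slide":[-0.05,0.05,0.15],"rot":[0,0,0]},{"claw":100,"slide":[-0.05,0.05,0.15],"rot":[0,0,0]},{"claw":130,"slide":[-0.05,0.05,0.15],"rot":[0,0,0]},{"claw":145,"slide":[-0.05,0.05,0.15],"rot":[0,0,0]},{"claw":155,"slide":[-0.05,0.05,0.15],"rot":[0,0,0]},{"claw":165,"slide":[-0.05,0.05,0.15],"rot":[0,0,0]},{"claw":200,"slide":[-0.05,0.05,0.15],"rot":[0,0,0]},{"claw":255,"slide":[-0.05,0.05,0.15],"rot":[0,0,0]}]' 8
python3 -m handwheel '[{"claw":255,"slide":[0,0,0],"rot":[0,0,0]},{"claw":255,"slide":[0,0,0],"rot":[0,0,0]},{"claw":255,"slide":[0,0,0],"rot":[0,0,0]}]' 30
python3 -c "
from h import *
rel([.51,-.16,.24],RT(-4,0))
rel([.5243,.2,.24],RT(-4,0))
"
```

```text
time_s: 11.65
eef_pos: [0.5364, -0.2699, 0.0787]
tool_rot: [[0.96, -0.28, 0.004], [-0.28, -0.96, 0.0], [0.004, -0.001, -1.0]]
force: [0.8, 0.5, -0.3]
gripper_width: 0.0419
finger_force: 0.0
time_s: 11.9
eef_pos: [0.5364, -0.2699, 0.0786]
tool_rot: [[0.96, -0.28, 0.004], [-0.28, -0.96, 0.0], [0.004, -0.001, -1.0]]
force: [0.3, -0.0, 1.0]
gripper_width: 0.0341
finger_force: 30.0
slide [ -5.5541  -9.8293 -15.6487] rot [-0.0008 -0.0038 -0.2142]
slide [-14.2684 -44.7879 -15.6392] rot [-0.0008 -0.0038 -0.2142]
```

```bash
python3 -m handwheel '[{"claw":255,"slide":[0,0,-2],"rot":[0,0,0]},{"claw":255,"slide":[0,0,-5.5],"rot":[0,0,0]},{"claw":255,"slide":[0,0,-9],"rot":[0,0,0]},{"claw":255,"slide":[0,0,-12.5],"rot":[0,0,0]},{"claw":255,"slide":[0,0,-15.6],"rot":[0,0,-0.05]},{"claw":255,"slide":[-1.5,-2.5,-15.6],"rot":[0,0,-0.1]},{"claw":255,"slide":[-3,-6,-15.6],"rot":[0,0,-0.15]},{"claw":255,"slide":[-4,-9.5,-15.6],"rot":[0,0,-0.2]},{"claw":255,"slide":[-5,-13,-15.6],"rot":[0,0,-0.214]},{"claw":255,"slide":[-6,-16.5,-15.6],"rot":[0,0,-0.214]}]'
python3 -c "
from h import *
rel([.5243,.2,.24],RT(-4,0))
"
```

```text
time_s: 12.73
eef_pos: [0.5234, -0.0932, 0.2341]
tool_rot: [[0.998, -0.07, 0.003], [-0.07, -0.998, 0.001], [0.003, -0.001, -1.0]]
force: [1.5, 1.6, -1.6]
gripper_width: 0.0339
finger_force: 30.0
slide [ -1.97   -29.2498  -0.0679] rot [-0.0008 -0.0028 -0.0005]
```

```bash
python3 -m handwheel '[{"claw":255,"slide":[-0.3,-3.8,0],"rot":[0,0,0]},{"claw":255,"slide":[-0.6,-7.6,0],"rot":[0,0,0]},{"claw":255,"slide":[-0.8,-11.4,0],"rot":[0,0,0]},{"claw":255,"slide":[-1,-15.2,0],"rot":[0,0,0]},{"claw":255,"slide":[-1.3,-19,0],"rot":[0,0,0]},{"claw":255,"slide":[-1.6,-22.8,0],"rot":[0,0,0]},{"claw":255,"slide":[-1.9,-26,0],"rot":[0,0,0]},{"claw":255,"slide":[-1.97,-29.1,0],"rot":[0,0,0]},{"claw":255,"slide":[-1.97,-29.1,0],"rot":[0,0,0]},{"claw":255,"slide":[-1.97,-29.1,0],"rot":[0,0,0]}]'
python3 - <<'E'
from h import *
print(read_state()['joints'])
rel([.5243,.2,.24],RT(-4,0))
ci=camera_info("wrist")
cv2.imwrite("pics/w6.png",cv2.resize(grab_frame("wrist"),(800,600)))
print(ci["origin"],ci["orientation"])
import pickle;pickle.dump(ci,open("ci6.pkl","wb"))
E
```

```text
time_s: 13.57
eef_pos: [0.5244, 0.1983, 0.2336]
tool_rot: [[0.998, -0.067, 0.002], [-0.067, -0.998, -0.001], [0.002, 0.001, -1.0]]
force: [0.3, -0.6, -1.5]
gripper_width: 0.0341
finger_force: 30.0
[ 0.6515  0.277  -0.1592  0.0019 -1.1336  0.8511]
slide [-0.0208 -0.1717 -0.1404] rot [ 0.0006 -0.0019  0.0024]
[0.5948 0.1938 0.382 ] [[-0.0667 -0.9637 -0.2587]
 [-0.9978  0.0645  0.0168]
 [ 0.0005  0.2592 -0.9658]]
```

View pics/w6.png

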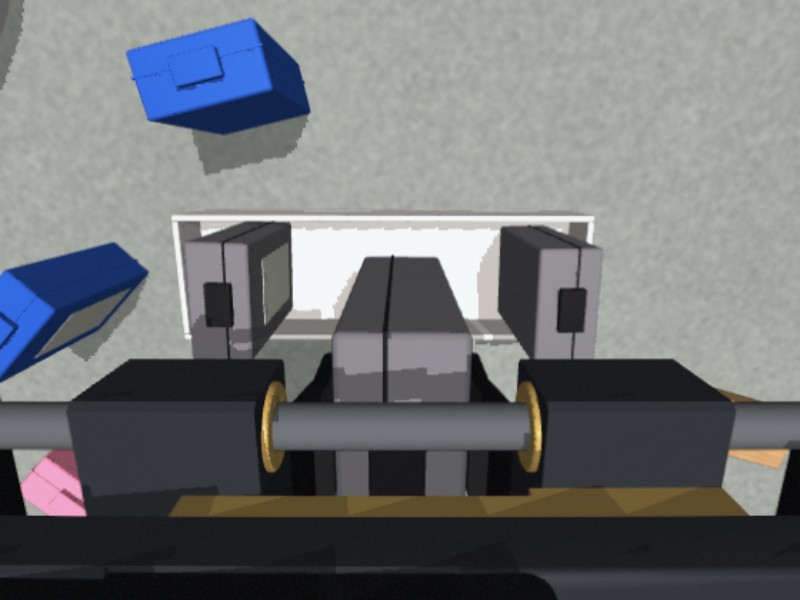

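The wrist picture shows the tray's far rim from (173,215) to (594,216). The inner top edges of the filed cases are near (249,242) on the left and (540,248) on the right. The held case hangs between them with its front top edge at (333..470,334).

```bash
python3 - <<'E'
from h import *
import pickle
ci=pickle.load(open("ci6.pkl","rb"))
f=lambda u,v,z:at_z("wrist",u*.7-.15,v*.7-.15,z,ci)
a,b=f(173,215,.044),f(594,216,.044);d=a-b;print("rim far",a,b,np.linalg.norm(d),np.degrees(np.arctan2(d[1],d[0])))
n=f(187,339,.044);print("near L",n,np.linalg.norm(n-a))
L0,L1=f(188,243,.116),f(249,242,.116);R0,R1=f(540,248,.116),f(600,248,.116)
print(L0,L1,R0,R1,np.linalg.norm(L0-L1),np.linalg.norm(R0-R1),"gap",np.linalg.norm(L1-R0))
u=d/np.linalg.norm(d);w=np.array([u[1],-u[0],0])
mid=(a+b)/2-w*.043;print("tray centre",mid); k=((L1+R0)/2-mid)@u;t=mid+k*u;print("target",t,k)
# held case front face bottom edge and top edge
s=read_state();g=s["eef_pos"][2]+.005
print("held front top",f(333,334,g+.03),f(470,334,g+.03),"front bottom",f(364,257,g-.082),f(438,258,g-.082))
R=RT(np.degrees(np.arctan2(d[1],d[0]))-90)
for z in(.16,.091,.086): rel([t[0],t[1],z],R)
E
```

```text
rim far [0.5755 0.3443 0.044 ] [0.5564 0.0694 0.044 ] 0.2755421177715433 86.03028522921065
near L [0.4902 0.35   0.044 ] 0.08550515173333006
[0.5647 0.307  0.116 ] [0.5631 0.2751 0.116 ] [0.5498 0.1237 0.116 ] [0.5477 0.0923 0.116 ] 0.03197250557825385 0.03148695945350774 gap 0.15195243022247723
tray centre [0.523  0.2099 0.044 ]
target [0.5225 0.2018 0.044 ] -0.008113716575398316
held front top [0.5587 0.212  0.2687] [0.5565 0.1802 0.2687] front bottom [0.5578 0.2125 0.1567] [0.5552 0.1798 0.1567]
slide [-0.2397 -0.4527  7.874 ] rot [ 0.0007 -0.0019  0.0003]
slide [-0.2529 -0.4576 14.774 ] rot [ 0.0007 -0.0019  0.0003]
slide [-0.2539 -0.458  15.274 ] rot [ 0.0007 -0.0019  0.0003]
```

```bash
python3 -m handwheel '[{"claw":255,"slide":[-0.15,-0.4,2],"rot":[0,-0.001,0]},{"claw":255,"slide":[-0.15,-0.4,4],"rot":[0,-0.001,0]},{"claw":255,"slide":[-0.15,-0.4,6],"rot":[0,-0.001,0]},{"claw":255,"slide":[-0.15,-0.4,8],"rot":[0,-0.001,0]},{"claw":255,"slide":[-0.15,-0.4,8],"rot":[0,-0.001,0]},{"claw":255,"slide":[-0.15,-0.4,8],"rot":[0,-0.001,0]}]'
python3 - <<'E'
from h import *
s=read_state();print(s["force"],s["eef_pos"],s["tool_rot"]);rel([.523,.2018,.0885],RT(-3.97))
E
```

```text
time_s: 14.12
eef_pos: [0.5238, 0.1994, 0.154]
tool_rot: [[0.997, -0.071, 0.001], [-0.071, -0.997, -0.002], [0.001, 0.002, -1.0]]
force: [0.0, -1.2, -1.7]
gripper_width: 0.0337
finger_force: 30.0
[ 0.0072 -1.1803 -1.7   ] [0.5238 0.1994 0.154 ] [[ 0.9975 -0.0713  0.0006]
 [-0.0713 -0.9974 -0.0019]
 [ 0.0007  0.0018 -1.    ]]
slide [-0.0973 -0.245   7.0467] rot [ 0.0018 -0.0007 -0.0021]
```

```bash
python3 -m handwheel '[{"claw":255,"slide":[-0.08,-0.2,1.5],"rot":[0,0,-0.002]},{"claw":255,"slide":[-0.08,-0.2,3],"rot":[0,0,-0.002]},{"claw":255,"slide":[-0.08,-0.2,4.5],"rot":[0,0,-0.002]},{"claw":255,"slide":[-0.08,-0.2,5.7],"rot":[0,0,-0.002]},{"claw":255,"slide":[-0.08,-0.2,6.5],"rot":[0,0,-0.002]},{"claw":255,"slide":[-0.08,-0.2,6.5],"rot":[0,0,-0.002]},{"claw":255,"slide":[-0.08,-0.2,6.5],"rot":[0,0,-0.002]}]'
python3 -m handwheel '[{"claw":255,"slide":[0,0,0.2],"rot":[0,0,0]},{"claw":255,"slide":[0,0,0.2],"rot":[0,0,0]},{"claw":255,"slide":[0,0,0.2],"rot":[0,0,0]}]'
```

```text
time_s: 14.7
eef_pos: [0.5244, 0.2032, 0.0906]
tool_rot: [[0.998, -0.068, 0.004], [-0.068, -0.998, 0.001], [0.004, -0.001, -1.0]]
force: [0.6, 0.7, -0.6]
gripper_width: 0.0341
finger_force: 30.0
time_s: 14.95
eef_pos: [0.5241, 0.2034, 0.0884]
tool_rot: [[0.998, -0.068, 0.004], [-0.068, -0.998, 0.001], [0.004, -0.001, -1.0]]
force: [-0.7, -0.3, -1.9]
gripper_width: 0.0337
finger_force: 30.0
```

```bash
python3 -m handwheel '[{"claw":255,"slide":[-0.1,0,0.2],"rot":[0,0,0]},{"claw":255,"slide":[-0.1,0,0.4],"rot":[0,0,0]},{"claw":255,"slide":[-0.1,0,0.4],"rot":[0,0,0]},{"claw":255,"slide":[-0.1,0,0.4],"rot":[0,0,0]}]' | grep -E "eef|force:"
python3 -m handwheel '[{"claw":255,"slide":[0,0,0.1],"rot":[0,0,0]},{"claw":255,"slide":[0,0,0.1],"rot":[0,0,0]},{"claw":255,"slide":[0,0,0.1],"rot":[0,0,0]}]'| grep -E "eef|force:"
python3 -m handwheel '[{"claw":255,"slide":[0,0,0.07],"rot":[0,0,0]},{"claw":255,"slide":[0,0,0.07],"rot":[0,0,0]},{"claw":255,"slide":[0,0,0.07],"rot":[0,0,0]}]'| grep -E "eef|force:"
```

```text
eef_pos: [0.5226, 0.2031, 0.0835]
force: [-0.5, -0.2, -2.4]
finger_force: 30.0
eef_pos: [0.5227, 0.2032, 0.0826]
force: [0.8, -0.2, -1.5]
finger_force: 30.0
eef_pos: [0.5228, 0.2032, 0.0826]
force: [-3.0, -0.7, 4.5]
finger_force: 30.0
```

```bash
python3 -m handwheel '[{"claw":255,"slide":[0,0,0],"rot":[0,0,0]},{"claw":255,"slide":[0,0,0],"rot":[0,0,0]}]' 8| grep -E "eef|force:"; python3 -m handwheel '[{"claw":255,"slide":[0,0,0],"rot":[0,0,0]},{"claw":255,"slide":[0,0,0],"rot":[0,0,0]}]' 3| grep -E "eef|force:"; python3 -m handwheel '[{"claw":140,"slide":[0,0,0],"rot":[0,0,0]},{"claw":120,"slide":[0,0,0],"rot":[0,0,0]},{"claw":90,"slide":[0,0,0],"rot":[0,0,0]},{"claw":80,"slide":[0,0,0],"rot":[0,0,0]},{"claw":80,"slide":[0,0,0],"rot":[0,0,0]},{"claw":80,"slide":[0,0,0],"rot":[0,0,0]}]'
python3 - <<'E'
from h import *
ci=camera_info("wrist")
im=grab_frame("wrist");cv2.imwrite("pics/w7.png",im)
E
```

```text
eef_pos: [0.5228, 0.2033, 0.0826]
force: [-3.5, 0.0, 4.2]
finger_force: 8.0
eef_pos: [0.5229, 0.2033, 0.0822]
force: [-2.2, -0.9, 3.5]
finger_force: 3.0
time_s: 16.62
eef_pos: [0.5227, 0.2032, 0.0818]
tool_rot: [[0.998, -0.068, 0.003], [-0.068, -0.998, 0.0], [0.003, -0.0, -1.0]]
force: [0.6, -0.6, 0.2]
gripper_width: 0.0583
finger_force: 0.0
```

View pics/w7.png

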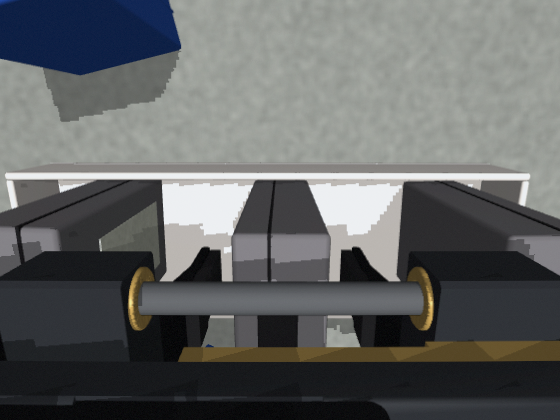

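The wrist picture shows the case standing between the filed cases at (280,260), square to the tray, with the fingers clear on both sides. I'll retreat straight up.

```bash
python3 -m handwheel '[{"claw":80,"slide":[0,0,-1],"rot":[0,0,0]},{"claw":80,"slide":[0,0,-3],"rot":[0,0,0]},{"claw":80,"slide":[0,0,-6],"rot":[0,0,0]},{"claw":80,"slide":[0,0,-9],"rot":[0,0,0]},{"claw":80,"slide":[0,0,-12],"rot":[0,0,0]},{"claw":80,"slide":[0,0,-15],"rot":[0,0,0]},{"claw":80,"slide":[-4,3,-15],"rot":[0,0,0]},{"claw":80,"slide":[-8,6,-15],"rot":[0,0,0]},{"claw":80,"slide":[-10,9,-15],"rot":[0,0,0]},{"claw":80,"slide":[-10,9,-15],"rot":[0,0,0]}]'
python3 - <<'E'
from h import *
im=grab_frame("scene")
cv2.imwrite("pics/s8.png",cv2.resize(im[90:270,80:460],None,fx=2.1,fy=2.1,interpolation=cv2.INTER_CUBIC))
E
```

```text
time_s: 17.5
eef_pos: [0.4118, 0.1167, 0.2321]
tool_rot: [[0.998, -0.069, 0.001], [-0.069, -0.998, 0.0], [0.001, -0.0, -1.0]]
force: [0.4, -0.4, -0.7]
gripper_width: 0.0595
finger_force: 0.0
```

View pics/s8.png

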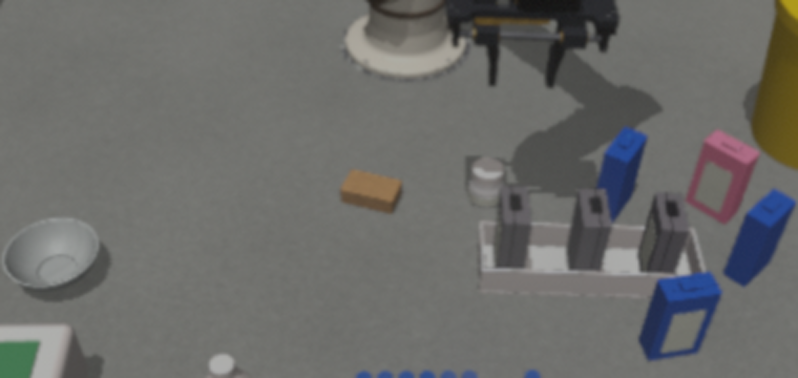

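The scene crop shows three grey cases standing in the tray, clasps up. The new one is at (590,230), between the two filed ones at (514,228) and (663,232), and everything else is undisturbed.

```bash
python3 -m handwheel '[{"claw":80,"slide":[0,0,0],"rot":[0,0,0]},{"claw":80,"slide":[0,0,0],"rot":[0,0,0]}]' >/dev/null; python3 -c "
from station import hand_in
print(hand_in())"
```

```text
the job is handed in; nothing more can be done
None
```

I stood the case on its foot on the open trolley and let it go, then picked it up again and filed it upright, clasp up, in the gap between the two standing cases; the job is handed in, at about 18 s of the 64 s allowed.

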